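# Open a press-to-open stock tub for picking

## Robot

A 6-joint arm with a two-finger parallel gripper is mounted at the origin on the work surface. World frame = base frame: x ahead of the robot, y to its left, z up, the work surface at z = 0. Lengths are in m, angles in rad, forces in N, time in s.
With the tool pointing down it reaches from about 0.35 to 1 m from the base axis. Payload 7.1 kg.
Tool frame: the origin (TCP) lies between the finger pads; the fingertips stand 22 mm ahead of it and the grasp point (between the pads) lies 3 mm ahead of it; z points along the fingers, y is the line along which they close (so a half turn about z gives the same grasp; the last joint's range is limited). The gripper opens to 85 mm and grips with 20 to 120 N. Pads are 22 mm wide; open, the fingers measure 114 mm over their backs; the gripper's body (76 mm by 85 mm) begins 54 mm behind the grasp point. The pads swing forward as they close: fully open they stand 13 mm farther back than shut.
Start: joints at [-1.176, 0.423, 1.63, -0, 1.089, -0.019], TCP at [0.251, -0.572, 0.253] pointing down, gripper open.
Joint ranges: [-3, 3], [-0.9, 2.11], [0.09, 2.58], [-1.31, 4.45], [0.11, 2.69], [-2.54, 2.54]. Speed limits (rad/s): [2.39, 2.39, 3.01, 3.14, 3.14, 3.14].

## Interface

Orientations are given as a rotation vector (axis times angle).
In Python, from rig import manip gives the robot as it stands. The module is installed in compiled form; this text tells all that it offers. Calls block until the motion is done:
- manip.move_to(position, orientation): joint-space move of the TCP to a pose.
- manip.servo_line(position, orientation=None, rate=0.15): straight line of the TCP; orientation=None keeps the orientation; rate is the mean speed in m/s.
- manip.set_joints(angles): joint-space move.
- manip.command_gripper(opening, f_grip=None): finger opening in m; f_grip is the grip in N (None keeps the last); returns when the fingers have stopped.
- manip.hold(seconds).
- manip.solve_ik(position, orientation): joint angles nearest the present ones, or None.
- manip.camera(name): name is "scene" or "top"; returns a dict with "image" (420x560x3 uint8, red, green, blue), "fx", "fy", "cx", "cy" (pixels), "cam_to_world" (4x4, takes a point from camera to world coordinates). Camera axes: x right, y down, z forward; pixel columns grow to the right and rows downward; lengths in m; the calibration is good to about 2 mm. A picture is of the moment at which its call begins. There is no depth.
A pose or a line that the arm cannot do raises manip.IKError and nothing moves.
- manip.sign_off(): hands the job in; it is judged then, once.
Readings, each from a call of its own:
- manip.get_time(): time.
- manip.get_joint_positions(): joint angles.
- manip.get_joint_vel(): joint speeds.
- manip.get_tau(): joint torques, N m.
- manip.get_position(): TCP position.
- manip.get_ee_rot(): TCP orientation.
- manip.get_contact_force(): force on the tool from outside, world axes, zero at the start.
- manip.get_torque(): the same for the moment, N m.
- manip.get_width(): finger opening in m.
- manip.get_grip_force(): force on a finger pad.
Only numpy, scipy, OpenCV 4.12 (cv2) and the standard library are available. Lean on these libraries where they do the work, as an engineer would, in place of code of your own. Each camera call takes 0.05 s, during which the arm holds its last target. There are 200 camera calls.

## Task

Open the tub of magenta pouches for picking: press gently down on the black touch pad at the front of its flap until the catch lets go, take the fingers off so that the flap springs ajar by itself, then push the flap up and over with the fingertips until it rests fully back. Do not grip or lift anything, and leave the tub, the other shut tubs and everything else on the bench where they stand.

Things in the scene. Friction and masses are not known exactly. Their poses are not given: they have to be found in the camera images.
- tub_magenta: The tub to open: clear stock tub, 220 mm deep (its x), 140 wide (y), 110 high, with bright magenta foil pouches showing through; 1.2 to 2 kg, loose on the bench. Origin: centre of its underside; its -x side is the front, towards the robot, turned up to 0.35 rad; z up. The front of its top is a hinged clear flap, the rear a fixed grey deck. Three such tubs, differing in pouch colour, swap places.
- flap_magenta (a joint): Angle of the magenta tub's flap, rad: 0 shut on its catch, negative pressed down (hard stop -0.037), 0.8 ajar where the spring leaves it, 1.9 fully back on its stop. Past upright (1.57) it falls back to the stop by itself; let go before that it drops back to ajar. It swings with little force. The catch does not hook again in this run.
- pad_magenta (a point): Middle of the upper face of the black touch pad (26 mm deep, 60 wide) on the grey front strip of the magenta tub's flap, 134 mm before the hinge, 128 mm above the bench when shut; moves with the flap. Pressing takes about 5 N; the catch lets go some 3.5 mm down, the stop is at 5 mm: press to the stop. Once the finger leaves, the spring lifts the flap ajar in about a second.
- edge_magenta (a point): Middle of the outer face of the front rim of the magenta tub's flap (a grey skirt 16 mm high, 146 mm wide), 153 mm from the hinge line; moves with the flap. About 117 mm above the bench when shut, 229 mm when ajar, 264 mm when fully back. A level push on the ajar rim tends to jam against the hinge: move upwards with the rim, along its arc.
- hinge_magenta (a point): Middle of the magenta tub's hinge line, 119 mm above the bench and 35 mm behind the tub's middle; the hinge axis is the tub's y. Its frame's axes are the tub's. Under the flap's middle, 127 mm from the hinge, the catch tongue (26 mm wide) stands 20 mm off the panel: a fingertip that pushes the raised rim in its middle should reach no more than about 18 mm below the rim, or push beside the tongue.
- tub_blue: Bystander: the same tub with blue foil pouches, shut. Origin: centre of its underside.
- flap_blue (a joint): Angle of the blue tub's flap, rad, 0 = shut; values as for the magenta one.
- tub_silver: Bystander: the same tub with silver foil pouches, shut. Origin: centre of its underside.
- flap_silver (a joint): Angle of the silver tub's flap, rad, 0 = shut; values as for the magenta one.
- tape_roll: Bystander: roll of brown parcel tape lying flat, 96 mm across, 48 mm high, left of the tubs. Origin: centre of its underside.
- marker: Bystander: black marker pen with a red cap, 140 mm long, 19 mm thick, lying across the rear deck of the blue tub, 115 mm above the bench. Origin: under its middle.
- cutter: Bystander: yellow box cutter, 150 by 26 by 14 mm, lying right of the tubs. Origin: under its middle.
- scanner: Bystander: black and grey hand scanner lying on its side, 190 mm long, 51 mm high, left of the tubs. Origin: under its middle.

How it is judged:
On the way, in this order (a step that is already met when the one before it is completed fails the run):
1. the magenta tub's touch pad is pressed down by the fingers, the gripper over the pad (value of joint flap_magenta below -0.015 rad and contact force between the fingers and tub_magenta above 1 N and horizontal distance between the grasp point and pad_magenta below 0.05 m).
2. with the robot off the tub, the spring has set its flap ajar (value of joint flap_magenta between 0.7 and 1 rad and contact force between each of the arm, the fingers and tub_magenta below 0.1 N), for 0.2 s.
3. the flap is swung past upright (value of joint flap_magenta above 1.65 rad), for 0.1 s.
At the end, for the whole second after the job is handed in: The magenta tub's flap rests fully back (over 1.8 rad of 1.9), the blue and silver flaps are shut (under 0.05 rad), the tub stands flat (within 0.03 rad) and it and all bystanders are within 30 mm of where they stood (value of joint flap_magenta above 1.8 rad and velocity of joint flap_magenta below 0.1 rad/s and value of joint each of flap_blue, flap_silver below 0.05 rad and angle between tub_magenta's own z axis and vertical below 0.03 rad and distance of each of tub_magenta, tub_blue, tub_silver, tape_roll, marker, cutter, scanner from where it was at the start of the episode below 0.03 m); the robot touches nothing.
It fails at once if the tub or its flap is pressed, gripped or squeezed with more than 35 N (contact force between any of the fingers, the arm and tub_magenta above 35 N).
It fails at once if the magenta tub is lifted or tipped (height (world z) of tub_magenta above 0.012 m or angle between tub_magenta's own z axis and vertical above 0.12 rad).
It fails at once if another tub's catch is sprung (value of joint any of flap_blue, flap_silver above 0.1 rad).
It fails at once if a tub or a bystander is pushed away (over 30 mm) or lifted (over 12 mm) (distance of any of tub_magenta, tub_blue, tub_silver, tape_roll, marker, cutter, scanner from where it was at the start of the episode above 0.03 m or height (world z) of any of tub_blue, tub_silver, tape_roll, cutter, scanner above 0.012 m or height (world z) of marker above 0.127 m).
It also fails if it takes over 42 s, if anything falls off the work surface, if the arm or the gripper's body presses on something with over 40 N, if the wrist force passes 120 N, or if a joint passes its speed limit or range.

## Working session

There is one attempt and no reset: what is moved stays moved. The work goes in short steps, each a Python script; the robot and the scene stay as the last script left them, time stands still between calls to the robot, and variables do not carry over. Pictures are saved under pics/ and viewed, at most 10 in all, crops included, and the job is handed in when it is done.

```bash
mkdir -p pics; python3 - <<'E'
from rig import manip
import cv2,numpy as np
for n in("scene","top"):
    c=manip.camera(n); cv2.imwrite(f"pics/{n}0.png",c["image"][:,:,::-1]); print(n,c["fx"],c["cx"],c["cy"],np.round(c["cam_to_world"],3).tolist())
print(manip.get_time(),manip.get_ee_rot())
E
```

```text
scene 410.5244552450564 275.48978841746776 209.8267569563341 [[-0.436, 0.788, -0.436, 1.028], [0.9, 0.375, -0.221, 0.238], [-0.011, -0.488, -0.873, 1.007], [0.0, 0.0, 0.0, 1.0]]
top 478.64122663644275 283.72853979051064 204.58677057149887 [[-0.027, -0.999, 0.028, 0.516], [-1.0, 0.027, -0.007, 0.011], [0.006, -0.028, -1.0, 1.506], [0.0, 0.0, 0.0, 1.0]]
0.1 [-3.07322330e+00 -6.45021342e-01  4.06417521e-04]
```

View pics/top0.png

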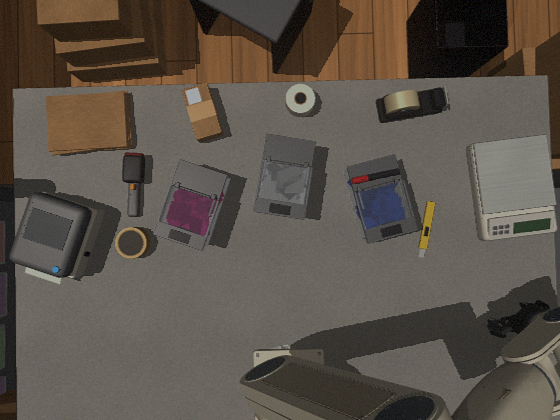

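View pics/scene0.png

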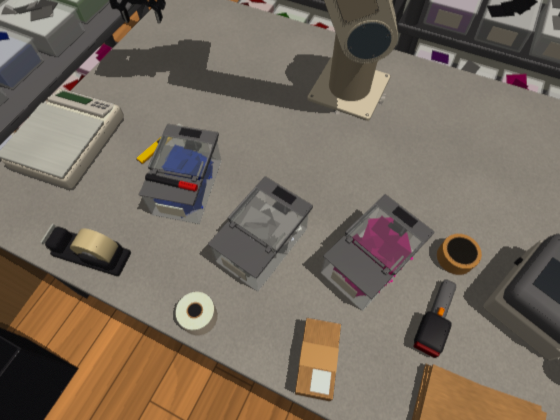

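The magenta tub is at about (195,205) in the top view, with its pad at about (180,237). In the scene view the pad is at about (405,216). I'll enlarge both.

```bash
python3 - <<'E'
import cv2,numpy as np
t=cv2.imread("pics/top0.png")[150:260,145:245]; s=cv2.imread("pics/scene0.png")[185:315,310:445]
a=cv2.resize(t,None,fx=5,fy=5,interpolation=2)[:550]; b=cv2.resize(s,None,fx=4,fy=4,interpolation=2)
cv2.imwrite("pics/ct.png",a);cv2.imwrite("pics/cs.png",b)
E
```

```text
(no output)
```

View pics/ct.png

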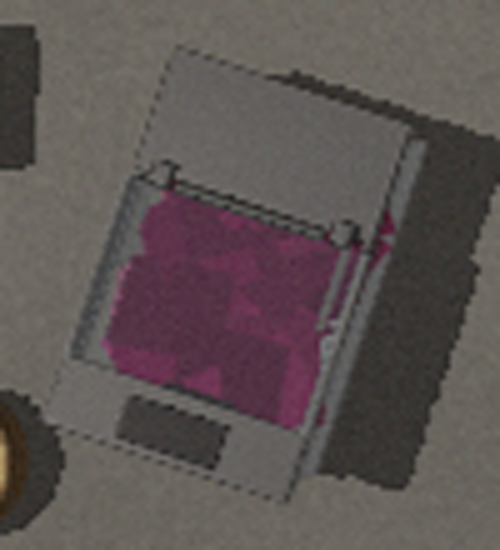

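View pics/cs.png

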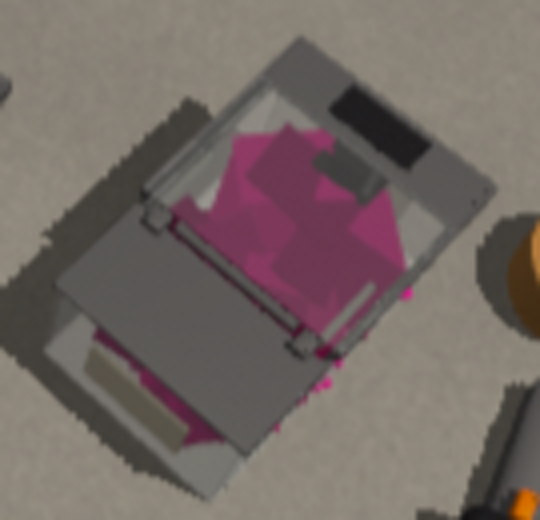

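In the top crop the pad corners are (130,397), (232,432), (218,468) and (117,430). The flap's front edge runs (45,425)–(288,502) and the deck's rear edge (178,45)–(415,128). In the scene crop the pad corners are (352,85), (432,143), (410,170) and (330,107), the front edge runs (302,37)–(496,188) and the deck's rear edge (58,283)–(245,455). I'll fit the tub's pose to these points.

```bash
cat >fit.py <<'E'
from rig import manip
import numpy as np
from scipy.optimize import least_squares
P=np.array([[-.086,.03,.128],[-.086,-.03,.128],[-.112,-.03,.128],[-.112,.03,.128],[-.118,.073,.125],[-.118,-.073,.125],[.11,.07,.115],[.11,-.07,.115]])
T=np.array([[130,397],[232,432],[218,468],[117,430],[45,425],[288,502],[178,45],[415,128]])/5-.4+[145,150]
S=np.array([[410,170],[330,107],[352,85],[432,143],[496,188],[302,37],[245,455],[58,283]])/4-.4+[310,185]
def proj(c,W):
    q=(W-c["cam_to_world"][:3,3])@c["cam_to_world"][:3,:3]
    return q[:,:2]/q[:,2:]*[c["fx"],c["fy"]]+[c["cx"],c["cy"]]
def world(p): 
    a=p[2];return P@np.array([[np.cos(a),np.sin(a),0],[-np.sin(a),np.cos(a),0],[0,0,1]])+[p[0],p[1],0]
ct,cs=manip.camera("top"),manip.camera("scene")
for sel in("both","top","scene"):
    f=lambda p:np.concatenate([proj(c,world(p))-m for n,c,m in(("top",ct,T),("scene",cs,S)) if sel in("both",n)]).ravel()
    r=least_squares(f,[.5,.2,0],loss="soft_l1"); print(sel,r.x.round(4)); 
    print(f(r.x).reshape(-1,2).round(1).tolist(), world(r.x)[:4].mean(0).round(4))
E
python3 fit.py
```

```text
both [ 0.5649  0.2707 -0.3459]
[[-0.0, -0.6], [-0.6, -1.0], [-0.7, 0.4], [-0.3, 1.4], [-0.5, -0.3], [-1.0, 0.2], [-0.1, 1.4], [-1.8, -0.1], [-1.2, 0.4], [-1.3, 0.5], [-0.2, -0.5], [-0.2, 0.3], [-0.2, -0.5], [-0.3, 0.0], [-0.2, -1.3], [-0.2, 0.1]] [0.4718 0.3042 0.128 ]
top [ 0.5652  0.2688 -0.3474]
[[0.6, -0.7], [-0.0, -1.1], [-0.1, 0.3], [0.2, 1.3], [0.0, -0.5], [-0.4, 0.1], [0.6, 1.3], [-1.2, -0.2]] [0.4721 0.3025 0.128 ]
scene [ 0.5648  0.2717 -0.3469]
[[-0.7, 0.5], [-0.8, 0.6], [0.2, -0.4], [0.3, 0.5], [0.3, -0.4], [0.1, 0.1], [0.2, -1.2], [0.2, 0.1]] [0.4717 0.3053 0.128 ]
```

Both views agree to within about 2 mm: the tub is at (0.565, 0.2705) with yaw -0.346, and the pad is at (0.472, 0.304). Next I'll write the helper and check that every planned pose is reachable.

```bash
cat >h.py <<'E'
from rig import manip
import numpy as np
from scipy.spatial.transform import Rotation as R
O=np.array([.565,.2705,0]); YAW=-.346
RT=R.from_euler("z",YAW)
W=lambda x,y,z: O+RT.apply([x,y,z])
def ori(phi,sgn=1):            # tool z tilted by phi from down towards tub +x, tool y = sgn * tub y
    z=np.array([np.sin(phi),0,-np.cos(phi)]); y=np.array([0,sgn,0.])
    return (RT*R.from_matrix(np.c_[np.cross(y,z),y,z])).as_rotvec()
def tilt(th): return np.clip(.6*(1.57-th),-.05,.5)
def push(th,reach=.02,y=-.035,sgn=1):   # TCP pose with the finger's side under the rim at flap angle th
    f=tilt(th); u=np.array([-np.cos(th),np.sin(th)]); n=np.array([np.sin(th),np.cos(th)])
    d=np.array([np.sin(f),-np.cos(f)]); m=np.array([np.cos(f),np.sin(f)])
    p=np.array([.035,.119])+.153*u-.010*n-.011*m+(reach-.022)*d
    return W(p[0],y,p[1]),ori(f,sgn)
E
python3 - <<'E'
from h import *
for s in(1,-1):
  for n,a in(("pad",(W(-.099,0,.143),ori(0,s))),("up",(W(-.16,0,.29),ori(0,s))),*((t,push(t,r,sgn=s)) for t,r in((.6,-.04),(.6,.02),(1.2,.02),(1.75,.02),(1.75,-.06)))):
    q=manip.solve_ik(*a); print(s,n,a[0].round(3),None if q is None else np.round(q,2))
E
```

```text
1 pad [0.472 0.304 0.143] [ 0.55  0.48  1.84 -0.    0.81 -0.67]
1 up [0.414 0.325 0.29 ] [ 0.64  0.23  1.81 -0.    1.09 -0.58]
1 0.6 [0.425 0.284 0.246] [ 0.81  0.22  2.05 -0.67  0.78  0.05]
1 0.6 [0.452 0.274 0.194] [ 0.75  0.33  2.06 -0.77  0.66  0.12]
1 1.2 [0.515 0.251 0.258] [ 0.52  0.29  1.84 -0.22  0.88 -0.58]
1 1.75 [0.592 0.223 0.274] [ 0.33  0.43  1.57  0.03  1.18 -0.91]
1 1.75 [0.596 0.222 0.354] [ 0.32  0.36  1.48  0.03  1.34 -0.91]
-1 pad [0.472 0.304 0.143] [ 0.55  0.48  1.84 -0.    0.81  2.47]
-1 up [0.414 0.325 0.29 ] None
-1 0.6 [0.425 0.284 0.246] None
-1 0.6 [0.452 0.274 0.194] None
-1 1.2 [0.515 0.251 0.258] None
-1 1.75 [0.592 0.223 0.274] [0.33 0.43 1.57 0.03 1.18 2.23]
-1 1.75 [0.596 0.222 0.354] [0.32 0.36 1.48 0.03 1.34 2.23]
```

Every pose is reachable with sgn=1. Now the press.

```bash
python3 - <<'E'
from h import *
manip.command_gripper(0.0,20)
manip.move_to(W(-.099,0,.28),ori(0))
manip.servo_line(W(-.099,0,.162),rate=.15)
manip.hold(.2); f0=manip.get_contact_force()[2]
z=.162
for i in range(30):
    z-=.0015; manip.servo_line(W(-.099,0,z),rate=.02)
    f=manip.get_contact_force()[2]-f0; print(round(z,4),round(manip.get_position()[2],4),round(f,1))
    if f>11 or z<.138: break
# fingers off: up and towards the robot, ahead of the rising flap
manip.servo_line(W(-.125,0,.25),rate=.2)
manip.servo_line(W(-.17,0,.30),rate=.2)
manip.hold(1.2)
import cv2
for n in("scene","top"): 
    im=manip.camera(n)["image"][:,:,::-1]; im=im[150:330,280:480] if n=="scene" else im[120:300,110:310]
    cv2.imwrite(f"pics/{n}1.png",cv2.resize(im,None,fx=3,fy=3))
print(manip.get_time(),f0)
E
```

```text
0.1605 0.1606 -1.3
0.159 0.1588 -1.1
0.1575 0.1573 -0.8
0.156 0.1559 -1.1
0.1545 0.1544 0.6
0.153 0.1529 -0.2
0.1515 0.1514 -0.6
0.15 0.1501 0.3
0.1485 0.1485 0.7
0.147 0.1471 2.0
0.1455 0.1455 1.7
0.144 0.145 11.6
10.7417 1.023694714604007
```

View pics/scene1.png

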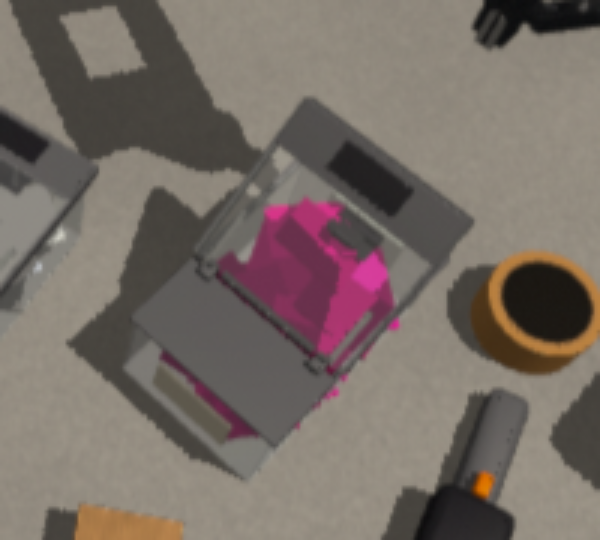

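The flap's hinge stays at (348,239), while its front corners have moved from (385,194) to (383,182) and from (434,232) to (437,224). I'll check which flap angle that corresponds to.

```bash
python3 - <<'E'
from h import *
import cv2
for n in("scene","top"):
  c=manip.camera(n)
  for th in(-.0,.05,.2,.4,.6,.8,1.):
    o=[]
    for x,y,z in((.153,-.073,.006),(.153,.073,.006),(.134,0,.009)):
        u=np.array([-np.cos(th),np.sin(th)]);k=np.array([np.sin(th),np.cos(th)])
        p=np.array([.035,.119])+x*u+z*k
        q=(W(p[0],y,p[1])-c["cam_to_world"][:3,3])@c["cam_to_world"][:3,:3]
        o+=[round(float(q[0]/q[2]*c["fx"]+c["cx"]),0),round(float(q[1]/q[2]*c["fy"]+c["cy"]),0)]
    print(n,th,o)
E
```

```text
scene -0.0 [385.0, 194.0, 433.0, 231.0, 404.0, 216.0]
scene 0.05 [385.0, 192.0, 434.0, 230.0, 405.0, 215.0]
scene 0.2 [386.0, 188.0, 437.0, 226.0, 406.0, 212.0]
scene 0.4 [386.0, 185.0, 438.0, 223.0, 406.0, 209.0]
scene 0.6 [385.0, 182.0, 438.0, 222.0, 405.0, 208.0]
scene 0.8 [381.0, 182.0, 436.0, 224.0, 402.0, 209.0]
scene 1.0 [376.0, 184.0, 432.0, 227.0, 398.0, 212.0]
top -0.0 [201.0, 250.0, 153.0, 234.0, 179.0, 236.0]
top 0.05 [201.0, 250.0, 152.0, 234.0, 179.0, 236.0]
top 0.2 [200.0, 249.0, 151.0, 233.0, 178.0, 235.0]
top 0.4 [199.0, 247.0, 149.0, 230.0, 177.0, 232.0]
top 0.6 [200.0, 242.0, 148.0, 225.0, 177.0, 227.0]
top 0.8 [201.0, 235.0, 148.0, 217.0, 177.0, 221.0]
top 1.0 [202.0, 226.0, 150.0, 208.0, 179.0, 213.0]
```

View pics/top1.png

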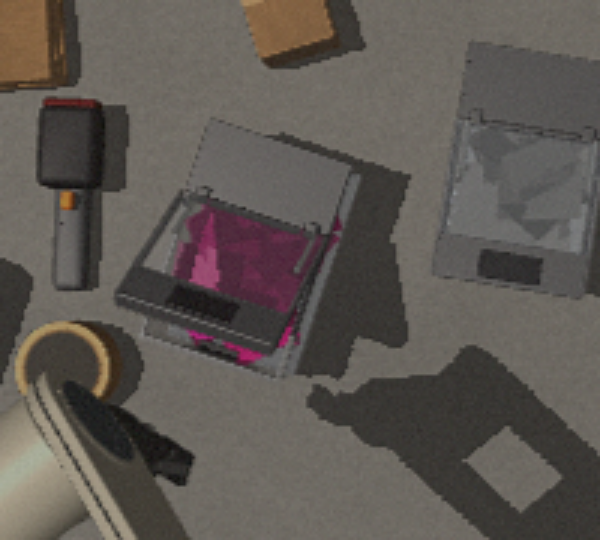

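In the top view the pad is at (178,221), which matches a flap angle of 0.8, so it is ajar, and the tub hasn't moved. Now the push along the arc, starting beside the tongue.

```bash
python3 - <<'E'
from h import *
import cv2
manip.move_to(*push(.55,-.05))
manip.hold(.2); f0=manip.get_contact_force()
manip.servo_line(*push(.55,.02),rate=.12)
for th in np.arange(.65,1.80,.08):
    manip.servo_line(*push(th),rate=.08)
    f=manip.get_contact_force()-f0; print(round(th,2),f.round(1))
    if np.linalg.norm(f)>18: print("stop"); break
else:
    manip.hold(.3)
    p,o=push(th,.02); manip.servo_line(p+RT.apply([-.06,0,.0]),o,rate=.12)
    manip.servo_line(p+RT.apply([-.1,0,.1]),o,rate=.15)
for n in("scene","top"): 
    im=manip.camera(n)["image"][:,:,::-1]; im=im[150:330,280:480] if n=="scene" else im[120:300,110:310]
    cv2.imwrite(f"pics/{n}2.png",cv2.resize(im,None,fx=3,fy=3))
print(manip.get_time())
E
```

```text
0.65 [ 0.  -0.8 -0.4]
0.73 [-0.8 -0.   0.3]
0.81 [-0.7  0.2  0.6]
0.89 [-0.4  0.4 -1.1]
0.97 [-1.1 -0.5 -0.2]
1.05 [-1.4 -0.5 -0.1]
1.13 [-0.5 -0.4  0.1]
1.21 [-0.8  0.5 -0.2]
1.29 [-1.  -0.7 -0.1]
1.37 [-1.3 -0.3 -0.5]
1.45 [-0.8 -0.8 -1.1]
1.53 [-0.8 -0.2  0.6]
1.61 [ 0.8 -0.5 -0.1]
1.69 [-0.3  0.7  0.1]
1.77 [-0.9 -0.8  0.2]
19.0083
```

View pics/top2.png

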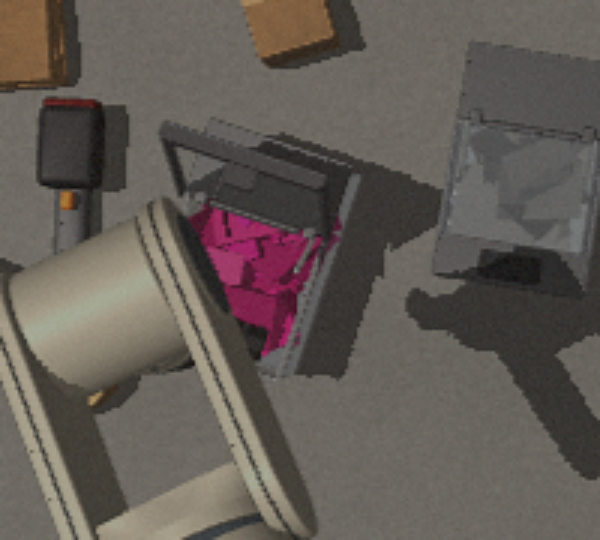

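View pics/scene2.png

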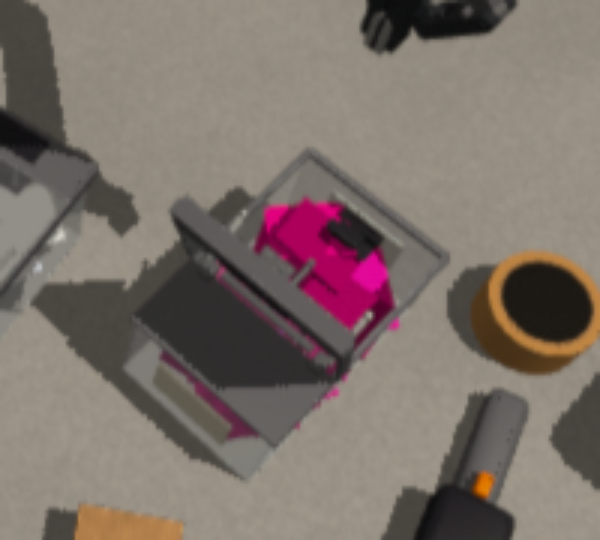

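The flap's rim now lies behind the hinge, over the rear deck, at (160,128)–(325,180) in the top view. The tub and its neighbours are where they were, and the gripper is clear. Handing in.

```bash
python3 -c "
from rig import manip
manip.hold(.5);print(manip.sign_off())"
```

```text
the job is handed in; nothing more can be done
None
```

The magenta tub's flap is open and resting back on its stop in the last pictures, the tub and the neighbours in view have not shifted, the gripper is clear, and the job is handed in; no verdict came back.

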